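# Clear the pull gauge's runway and proof-pull a riveted sample

### The arm

A 6-joint arm with a two-finger parallel gripper is mounted at the origin on the work surface. World frame = base frame: x ahead of the robot, y to its left, z up, the work surface at z = 0. Lengths are in m, angles in rad, forces in N, time in s.
With the tool pointing down it reaches from about 0.275 to 0.725 m from the base axis. Payload 15.9 kg.
Tool frame: the origin (TCP) lies on the front face of the gripper's body, between the roots of the fingers; the fingertips stand 73 mm ahead of it and the grasp point (between the pads) lies 54 mm ahead of it; z points along the fingers, y is the line along which they close (so a half turn about z gives the same grasp; the last joint's range is limited). The gripper opens to 85 mm and grips with 20 to 120 N. Pads are 22 mm wide; open, the fingers measure 114 mm over their backs; the gripper's body (76 mm by 85 mm) begins 54 mm behind the grasp point. The pads swing forward as they close: fully open they stand 13 mm farther back than shut.
Start: joints at [-1.189, 0.213, -0.034, 1.323, 0, 1.571], TCP at [0.186, -0.464, 0.304] pointing down, gripper open.
Joint ranges: [-2.98, 2.98], [-0.74, 1.72], [-1.14, 1.35], [-2.1, 2.04], [-1.57, 1.44], [-3.14, 3.14]. Speed limits (rad/s): [1.89, 1.89, 2.39, 2.57, 3.14, 3.14].

### API

Orientations are given as a unit quaternion [w, x, y, z].
In Python, from station import * gives the robot as it stands.
- The arm moves only by the tool drive_tool, never from a script. Its argument "moves" is text: rows parted by semicolons, each of 7 numbers parted by spaces: the turn, a rotation vector about the tool's x, y, z in units of 360 degrees (1.0 is 360 degrees), then the shift along the tool's x, y, z in units of 250 mm (1.0 is 250 mm), then the finger opening in mm, from 0 to 85.4. A call has 1 to 20 rows; each row is the pose to reach, as a shift and turn from the pose commanded when the call began, along the tool's axes at that moment, turning the shorter way round; what a row does not reach only later rows make up. A row lasts 1/10 s, in which the tool goes at most 50 mm and 8.59 degrees, less where a joint would pass 70% of its speed; a pose out of reach is approached as far as the arm can. A call with a number of a shift or a turn outside -1 to 1 is refused whole. A call with a gripper value outside its range is refused whole. The fingers move at their own pace and stop on an object; "grip_force" is the grip in N (left out, the last holds). Time passes only in rows, so rows that repeat a pose let the fingers close. It gives the time, the measured TCP pose, the force, the opening and the grip force at its end, in the units of the state.
- get_state(): the state, without advancing time (a new reading comes with each control period).
- read_camera(name): name is "scene" or "top" or "wrist"; returns the picture (420x560x3 uint8, red, green, blue); there is no depth.
- camera_model(name): a dict with "fovy" (degrees; the focal length in pixels is half the picture's height over the tangent of half this angle, whatever the lens; pixels are square), "cx", "cy" (the principal point, pixels), "k1" (the pictures are not rectified: a ray, as slopes to the right and down, at radius r is drawn at 1 + k1 r^2 times it, then the intrinsics apply), "eye" and "rotation" of the camera in the world. Camera axes: x right, y down, z forward; pixel columns grow to the right and rows downward; lengths in m; the calibration is good to about 2 mm. A picture is of the moment at which its call begins: read the wrist's pose just before it. camera_model takes no time and is no camera call; for the wrist camera it gives the pose at the moment of the call.
- finish_job(): hands the job in; it is judged then, once.
Trained networks look in the newest picture that a camera, given by its name, has taken for a name from the list of things; names that differ only in an ending like _2 or _b are one class to them, and where a whole thing is asked for, a point or a joint stands for the part that bears it (a point fixed in the world has none). Each returns a list of dicts, best first, with "confidence" (0 to 1); they miss things now and then, are a little off and sometimes report something else, mostly with a low value. They report only what shows in the picture. A call takes as long as a camera call. They do not tell look-alikes from the thing itself.
- recognise(camera, query): "bbox" ([left, top, right, bottom] in pixels, round what is visible of it).
- regions_of(camera, query): "pixels" (420x560 bool, what is visible of it) and "bbox" ([left, top, right, bottom] in pixels, round what is visible of it).
- spot_point(camera, query): "at" ([column, row] in pixels: a listed point, or the origin of a listed thing).
The state is a dict: "clock": time; "q": joint angles; "joint_vel": joint speeds; "effort": joint torques, N m; "tool_pos": TCP position; "orientation": TCP orientation; "contact_force": force on the tool from outside, world axes, zero at the start; "moment": the same for the moment, N m; "grip_width": opening from 0.0 (shut) to 1.0 (fully open); "finger_force": force on a finger pad.
Only numpy, scipy, OpenCV 4.12 (cv2) and the standard library are available. Lean on these libraries where they do the work, as an engineer would, in place of code of your own. Each camera call takes 0.05 s, during which the arm holds its last target. There are 200 camera calls.

### The job

Take the wooden-handled scraper from its rubber mat, use it (not the fingers) to wipe the five loose washers and nut plates along the pull gauge's runway into the catch tray at its end, and stand the scraper upright again in the middle of its mat. Then proof-test the riveted sample: pull the gauge's wooden cross grip out until its pointer lines up with the marker clip, without pulling past it, hold it there for a good second, and ease the grip all the way home, never letting it fly back, before letting go. Leave the rivet dish, hammer and bottle alone.

Things in the scene. Friction and masses are not known exactly. Their poses are not given: they have to be found in the camera images.
- gauge: Fixed pull gauge, 128 mm wide (its x), 656 long (its y); origin at bench level on its centre line. Aluminium runway: level channel, y -190 to +125, floor 40 mm above the bench and 96 mm wide, between lips 16 mm wide and 8 mm high, the +x lip with scale lines. At y below -190: steel spring-balance body (top at 66 mm), riveted sample, anchor. Wipe and pull along +y.
- runway_end (a point): Middle of the runway's open end edge, at floor height: gauge (0, +125, 40) mm. Axes as the gauge's. Parts pushed over this edge drop into the tray.
- tray (a point): Middle of the grey catch tray's floor, gauge (0, +169, 4) mm; axes as the gauge's. Inside 120 mm (x) by 87 mm (y), directly beyond the runway's end edge; its other walls are 35 mm high above the bench, so lower than the runway.
- drawbar (a joint): How far the gauge's sprung slide is pulled out along the gauge's +y: 0 m fully home, end stop at 0.18. A return spring pulls it home: 2 N at 0 plus 100 N/m (about 9 to 17 N at the marks). The slide's foot, 70 x 28 mm, runs 2 mm above the runway. Let go while pulled out it flies back.
- grip (a point): Centre of the slide's wooden cross grip: a bar 64 mm long (gauge x), 16 mm thick (gauge y), 28 mm high, its centre 90 mm above the bench (bar from 76 to 104 mm) on a central post 20 mm wide. When home it lies at gauge (0, -125) mm, 65 mm in front of the balance body. Below the bar, a thin draw rod runs back at height 54 mm, 8 mm thick.
- pointer (a point): Tip of the slide's thin dark pointer, on the +x side of the foot over the lip, 50 mm from the centre line, at the same gauge y as the grip; moves with the slide.
- marker: Fixed dark steel marker clip, 10 mm wide along gauge y and 22 mm high, standing on the scaled +x lip; origin at its foot, in the middle of its width. Reached when the pointer has the same gauge y as the marker's origin (70 to 150 mm of pull).
- scraper: Loose scraper, about 0.2 kg, standing upright on the mat: aluminium block 80 mm wide (its x), 26 mm thick (its y), 28 mm high, with a flat wooden handle on top 50 mm wide (x), 22 mm thick (y), from 28 to 84 mm height. Origin at the centre of its underside.
- mat: Fixed black rubber mat, the scraper's place: 110 mm (x) by 90 mm (y), 4 mm thick; origin at the centre of its underside.
- rivet_dish: Loose round aluminium dish, 110 mm across, with black rivets, about 17 mm high in all; origin under its centre. Leave alone.
- hammer: Hammer lying on the left of the bench, handle roughly along x; origin at its underside. Leave alone.
- oil_bottle: Blue plastic bottle, 60 mm across and 150 mm high, standing on the right; origin under its centre. Leave alone.
- nut0: Loose steel washer, 24 mm across, 6 mm thick, lying on the runway between the slide and the tray, 65 mm or more in front of the slide foot; origin at the centre of its underside.
- nut1: Loose steel washer, 24 mm across, 6 mm thick, lying on the runway between the slide and the tray, 65 mm or more in front of the slide foot; origin at the centre of its underside.
- nut2: Loose steel washer, 24 mm across, 6 mm thick, lying on the runway between the slide and the tray, 65 mm or more in front of the slide foot; origin at the centre of its underside.
- nut3: Loose steel nut plate with round ends, 28 x 16 mm, 6 mm thick, lying on the runway between the slide and the tray, 65 mm or more in front of the slide foot; origin at the centre of its underside.
- nut4: Loose steel nut plate with round ends, 28 x 16 mm, 6 mm thick, lying on the runway between the slide and the tray, 65 mm or more in front of the slide foot; origin at the centre of its underside.
Things that resemble listed ones, but are neither listed nor needed, are in the scene too. There is more than one size of the scraper; the job needs the smallest. Of the things that look like the mat, take the one that is farthest to the robot's right at the start.

How it is judged:
On the way, in this order (a step that is already met when the one before it is completed fails the run):
1. the scraper is lifted off its mat (z of scraper in the frame of mat above 0.025 m), for 0.1 s.
2. all five washers and nut plates lie in the catch tray (x of nut0 in the frame of gauge between -0.062 and 0.062 m and y of nut0 in the frame of gauge between 0.122 and 0.214 m and z of nut0 in the frame of gauge between -0.005 and 0.032 m and x of nut1 in the frame of gauge between -0.062 and 0.062 m and y of nut1 in the frame of gauge between 0.122 and 0.214 m and z of nut1 in the frame of gauge between -0.005 and 0.032 m and x of nut2 in the frame of gauge between -0.062 and 0.062 m and y of nut2 in the frame of gauge between 0.122 and 0.214 m and z of nut2 in the frame of gauge between -0.005 and 0.032 m and x of nut3 in the frame of gauge between -0.062 and 0.062 m and y of nut3 in the frame of gauge between 0.122 and 0.214 m and z of nut3 in the frame of gauge between -0.005 and 0.032 m and x of nut4 in the frame of gauge between -0.062 and 0.062 m and y of nut4 in the frame of gauge between 0.122 and 0.214 m and z of nut4 in the frame of gauge between -0.005 and 0.032 m), for 0.2 s.
3. the scraper stands upright on its mat, within 35 mm of its middle, released (horizontal distance between scraper and mat below 0.035 m and angle between scraper's own z axis and vertical below 0.12 rad and z of scraper in the frame of mat between 0 and 0.009 m and contact force between the fingers and scraper below 0.3 N and linear speed of scraper below 0.03 m/s), for 0.2 s.
4. the pointer is held within 5 mm of the marker's middle for 0.8 s (y of pointer in the frame of marker between -0.005 and 0.005 m), for 0.8 s.
At the end, for the whole second after the job is handed in: All five washers and nut plates lie in the catch tray below the runway's edge; the scraper stands upright and released on its mat, its centre within 35 mm of the mat's; the gauge's slide is home (within 4 mm) and let go; all at rest (all of step 2 and all of step 3 and value of joint drawbar below 0.004 m and contact force between the fingers and gauge below 0.3 N); the robot touches nothing.
It fails at once if the pointer is pulled more than 12 mm past the marker's middle (y of pointer in the frame of marker above 0.012 m).
It fails at once if the slide flies back (faster than 0.45 m/s) (velocity of joint drawbar below -0.45 m/s).
It fails at once if the fingers touch the loose washers or nut plates (over 1 N) (contact force between the fingers and nut0 above 1 N or contact force between the fingers and nut1 above 1 N or contact force between the fingers and nut2 above 1 N or contact force between the fingers and nut3 above 1 N or contact force between the fingers and nut4 above 1 N).
It fails at once if the rivet dish, hammer or bottle is moved more than 20 mm (distance of any of rivet_dish, hammer, oil_bottle from where it was at the start of the episode above 0.02 m).
It also fails if it takes over 72 s, if anything falls off the work surface, if the arm or the gripper's body presses on something with over 40 N, if the wrist force passes 120 N, or if a joint passes its speed limit or range.

## Working session

There is one attempt and no reset: what is moved stays moved. The work goes in short steps, Python scripts to look and compute and a tool call to move; the robot and the scene stay as the last step left them, time stands still between calls to the robot, and variables do not carry over. Pictures are saved under pics/ and viewed, at most 10 in all, crops included, and the job is handed in when it is done.

Besides the shell and the picture viewer there is one more tool, called after "Request:" as name(argument=value, ...) on one line, values as JSON. drive_tool: Moves the arm, as the interface text tells. Shifts and turns lie within -1 to 1; 1 stands for 250 mm of shift or 360 degrees of turn. Its arguments: {"type":"object","properties":{"moves":{"type":"string"},"grip_force":{"type":"number"}},"required":["moves"]}

```bash
mkdir -p pics; ls
cat > h.py <<'E'
from station import *
import numpy as np, cv2
from scipy.spatial.transform import Rotation as R
def ray(cam,px,m=None):
    m=m or camera_model(cam); f=210/np.tan(np.radians(m["fovy"])/2)
    d=np.array([(px[0]-m["cx"])/f,(px[1]-m["cy"])/f]); u=d.copy()
    for _ in range(30): u=d/(1+m["k1"]*(u@u))
    return np.array(m["eye"]),np.array(m["rotation"]).reshape(3,3)@np.array([u[0],u[1],1])
def at_z(cam,px,z,m=None):
    e,v=ray(cam,px,m); return e+v*(z-e[2])/v[2]
def proj(cam,P,m=None):
    m=m or camera_model(cam); f=210/np.tan(np.radians(m["fovy"])/2)
    c=np.array(m["rotation"]).reshape(3,3).T@(np.array(P)-m["eye"]); u=c[:2]/c[2]
    return u*(1+m["k1"]*(u@u))*f+[m["cx"],m["cy"]]
def pic(cam,name=None):
    m=camera_model(cam); im=read_camera(cam)
    if name: cv2.imwrite(f"pics/{name}.png",cv2.cvtColor(im,cv2.COLOR_RGB2BGR))
    return im,m
E
python3 - <<'E'
from h import *
np.set_printoptions(precision=4,suppress=True)
for c in("top","scene"):
    im,m=pic(c,c+"0"); print(c,m["eye"],m["fovy"])
    for q,z in [("runway_end",.04),("tray",.004),("grip",.104),("pointer",.05),("marker",.048),("scraper",.004),("mat",0),("rivet_dish",0),("hammer",0),("oil_bottle",0),("nut0",.04),("nut3",.04)]:
        for d in spot_point(c,q):
            if d["confidence"]>.25: print(q,round(d["confidence"],2),np.round(d["at"],1),at_z(c,d["at"],z)[:2])
print(get_state())
E
```

```text
pics
top [0.4201 0.0289 1.1257] 50.8377148925454Traceback (most recent call last):
  File "<stdin>", line 7, in <module>
  File "h.py", line 10, in at_z
    e,v=ray(cam,px,m); return e+v*(z-e[2])/v[2]
        ~~~^^^^^^^^^^
  File "h.py", line 8, in ray
    return np.array(m["eye"]),np.array(m["rotation"]).reshape(3,3)@np.array([u[0],u[1],1])
                              ~~~~~~~~~~~~~~~~~~~~~~~~~~~~~~~^^^^^
ValueError: cannot reshape array of size 4 into shape (3,3)
```

Rotation is a quaternion [w,x,y,z].

```bash
sed -i 's/np.array(m\["rotation"\]).reshape(3,3)/rot(m)/' h.py
cat >> h.py <<'E'
def rot(m): return R.from_quat(np.roll(m["rotation"],-1)).as_matrix()
E
python3 - <<'E'
from h import *
np.set_printoptions(precision=4,suppress=True)
for c in("top","scene"):
    im,m=pic(c,c+"0"); print(c,m["eye"],m["fovy"])
    for q,z in [("runway_end",.04),("tray",.004),("grip",.09),("pointer",.05),("marker",.048),("scraper",.004),("mat",0),("rivet_dish",0),("hammer",0),("oil_bottle",0),("nut0",.04),("nut3",.04)]:
        for d in spot_point(c,q):
            if d["confidence"]>.25: print(q,round(d["confidence"],2),np.round(d["at"],1),at_z(c,d["at"],z)[:2])
print(get_state())
E
```

```text
top [0.4201 0.0289 1.1257] 50.8377148925454
runway_end 0.92 [213.6 180.1] [0.5799 0.1553]
runway_end 0.61 [271.5 187.5] [0.5661 0.0119]
runway_end 0.45 [313.1 150.9] [ 0.6616 -0.0894]
tray 0.59 [200.9 184.3] [0.5733 0.1913]
tray 0.43 [271.5 185.7] [0.5755 0.0115]
tray 0.32 [329.  254.4] [ 0.4045 -0.1396]
grip 0.91 [318.  172.1] [ 0.5998 -0.0967]
pointer 0.73 [313.4 151. ] [ 0.6591 -0.089 ]
marker 0.43 [283.9 151.1] [ 0.6567 -0.016 ]
marker 0.35 [272.7 186.9] [0.5666 0.0091]
scraper 0.97 [326.9 258. ] [ 0.3953 -0.1344]
scraper 0.83 [380.8 324.4] [ 0.2318 -0.2746]
mat 0.73 [274.6  98.8] [0.8049 0.0099]
mat 0.56 [329.8 250.7] [ 0.4139 -0.1421]
rivet_dish 0.64 [198.  244.6] [0.4201 0.1929]
hammer 0.67 [113.2 232.3] [0.4449 0.4073]
oil_bottle 0.63 [414.7 275.6] [ 0.3561 -0.3621]
nut0 0.58 [269.8 162.6] [0.6283 0.0179]
nut0 0.54 [255.5 184.2] [0.573  0.0517]
nut0 0.54 [273.1 187.5] [0.5662 0.008 ]
nut0 0.53 [255.3 169.2] [0.6105 0.0534]
nut0 0.4 [263.9 178.2] [0.5887 0.0314]
nut0 0.38 [233.5 180. ] [0.5817 0.1063]
nut3 0.58 [269.8 162.6] [0.6283 0.0179]
nut3 0.54 [255.5 184.2] [0.573  0.05
[... 1181 characters left out ...]
3]
nut3 0.61 [283.4 254.9] [0.6205 0.0531]
nut3 0.59 [284.9 240.4] [0.5696 0.0404]
nut3 0.45 [265.3 249.5] [0.6144 0.0073]
nut3 0.43 [305.7 253.1] [0.6001 0.0997]
nut3 0.38 [276. 238.] [0.5669 0.0173]
{'clock': 1.4, 'q': array([-1.189 ,  0.2129, -0.0344,  1.3235,  0.    ,  1.5708]), 'joint_vel': array([-0.002 ,  0.0004, -0.0002, -0.0004, -0.0004,  0.0003]), 'effort': array([  0.0014, -68.5965,  48.7324,   0.0015,  -0.    ,  -0.    ]), 'tool_pos': array([ 0.1863, -0.464 ,  0.3039]), 'orientation': array([-0.    ,  0.9818,  0.1897,  0.    ]), 'contact_force': array([-0.5958, -0.1047,  0.3356]), 'moment': array([-0.0194, -0.0126, -0.0436]), 'finger_force': 0.0, 'grip_width': 0.9980758749315881}
```

View pics/top0.png

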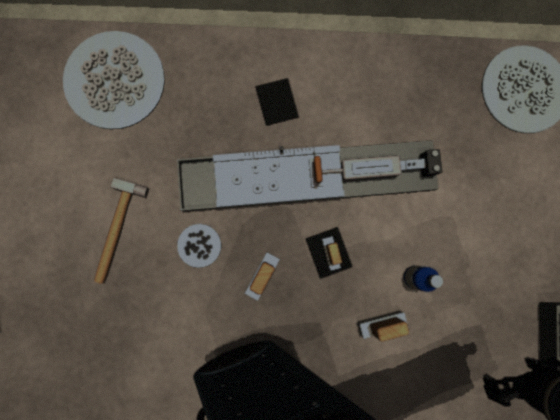

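View pics/scene0.png

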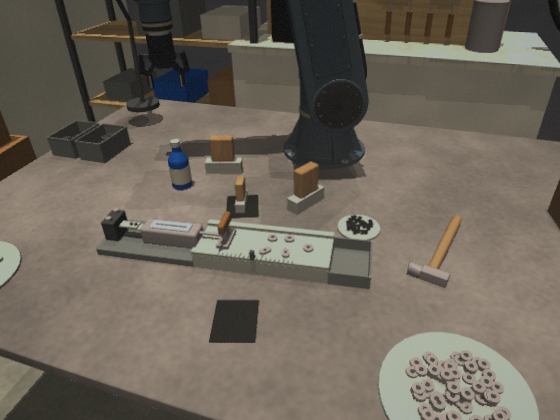

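The top view shows the gauge running along world +y (tray on the left at ~(197,184), anchor at (433,162)). The scaled lip is on the far side, and the marker is at (282,150). The smallest scraper stands on the right-hand mat at (331,252), with larger ones at (263,277) and (384,326). I'll move above the scraper and look with the wrist camera.

```bash
cat >> h.py <<'E'
def goto(p,yaw,s=None):
    "row numbers for TCP p, tool z down, tool y at world angle yaw"
    s=s or get_state(); A=R.from_quat(np.roll(s["orientation"],-1))
    y=np.array([np.cos(yaw),np.sin(yaw),0]); z=np.array([0,0,-1.]); B=R.from_matrix(np.c_[np.cross(y,z),y,z])
    return np.round(np.r_[(A.inv()*B).as_rotvec()/2/np.pi, A.inv().apply(np.array(p)-s["tool_pos"])/.25],4)
E
python3 -c "
from h import *
print(goto([.39,-.15,.30],1.57+.33))"
```

```text
[ 0.     -0.     -0.4916  1.2241 -0.8619  0.0157]
```

Request:
drive_tool(moves="0 0 -0.3 0.8 -0.57 0 85;0 0 -0.3 0.8 -0.57 0 85;0 0 -0.3 0.8 -0.57 0 85;0 0 -0.3 0.8 -0.57 0 85;0 0 -0.3 0.8 -0.57 0 85;0 0 -0.3 0.8 -0.57 0 85;0 0 -0.3 0.8 -0.57 0 85;0 0 -0.3 0.8 -0.57 0 85;0 0 -0.3 0.8 -0.57 0 85;0 0 -0.3 0.8 -0.57 0 85;0 0 -0.3 0.8 -0.57 0 85;0 0 -0.3 0.8 -0.57 0 85;0 0 -0.3 0.8 -0.57 0 85;0 0 -0.3 0.8 -0.57 0 85")

```text
clock: 2.8
tool_pos: [0.3188, -0.2572, 0.304]
orientation: [0.0, 0.423, 0.906, -0.0]
contact_force: [0.2, 0.1, 0.2]
grip_width: 0.997
finger_force: 0.0
```

```bash
python3 -c "
from h import *
print(goto([.39,-.15,.30],1.57+.33),get_state()['q'])"
```

```text
[-0.      0.     -0.1914  0.1459  0.4937  0.0159] [-6.78908183e-01  2.73447225e-02 -2.46999740e-01  1.29627455e+00
  1.79042194e-05  1.94502258e-01]
```

Request:
drive_tool(moves="0 0 -0.19 0.146 0.494 0 85;0 0 -0.19 0.146 0.494 0 85;0 0 -0.19 0.146 0.494 0 85;0 0 -0.19 0.146 0.494 0 85;0 0 -0.19 0.146 0.494 0 85;0 0 -0.19 0.146 0.494 0 85;0 0 -0.19 0.146 0.494 0 85;0 0 -0.19 0.146 0.494 0 85;0 0 -0.19 0.146 0.494 0 85")

```text
clock: 3.7
tool_pos: [0.3902, -0.15, 0.3039]
orientation: [-0.0, -0.159, 0.987, -0.0]
contact_force: [-0.1, 0.7, 0.3]
grip_width: 0.998
finger_force: 0.0
```

Run:
```python
from h import *
np.set_printoptions(precision=4,suppress=True)
s=get_state(); print(s["q"],s["tool_pos"]); im,m=pic("wrist","w1"); print(m["eye"],m["fovy"])
for q,z in [("scraper",.004),("mat",0),("grip",.09),("pointer",.05),("marker",.048),("nut0",.04)]:
    for d in spot_point("wrist",q):
        if d["confidence"]>.2: print(q,round(d["confidence"],2),np.round(d["at"],1),at_z("wrist",d["at"],z,m)[:2])
# mat + scraper orientation
for q,z in(("mat",.004),("scraper",.03)):
  for d in regions_of("wrist",q)[:2]:
    c=max(cv2.findContours(d["pixels"].astype(np.uint8),0,2)[0],key=cv2.contourArea)[:,0]
    w=np.array([at_z("wrist",p,z,m)[:2] for p in c]).astype(np.float32)*1000
    print(q,d["confidence"],d["bbox"],cv2.minAreaRect(w))
```

```text
[-0.3671  0.0447 -0.229   1.2971 -0.     -0.6861] [ 0.3902 -0.15    0.3039]
[ 0.3144 -0.174   0.3746] 58.6712661675809
scraper 0.98 [285.8 192.9] [ 0.4076 -0.1376]
scraper 0.6 [458.4 188.5] [0.3483 0.0276]
grip 0.72 [76.4 61.4] [ 0.3417 -0.3158]
grip 0.41 [351.6 411.8] [ 0.5728 -0.0168]
nut0 0.64 [406.9 380.6] [0.5588 0.0524]
nut0 0.62 [353.3 412.4] [0.6184 0.013 ]
nut0 0.56 [366.7 380.2] [0.5723 0.0106]
mat 0.94 [236.7, 137.4, 332.0, 241.6] ((408.89459228515625, -136.2536163330078), (111.74005126953125, 90.61885070800781), 21.79952049255371)
mat 0.63 [396.1, 372.9, 410.2, 395.8] ((591.0281982421875, 71.04952239990234), (16.878393173217773, 27.50776481628418), 84.50747680664062)
scraper 0.91 [272.4, 154.7, 301.3, 245.1] ((409.47320556640625, -137.09335327148438), (91.18183898925781, 27.66596031188965), 15.80093765258789)
scraper 0.83 [406.9, 137.9, 558.1, 271.0] ((357.9754333496094, 58.12586975097656), (121.63597106933594, 119.82101440429688), 63.55613708496094)
```

View pics/w1.png

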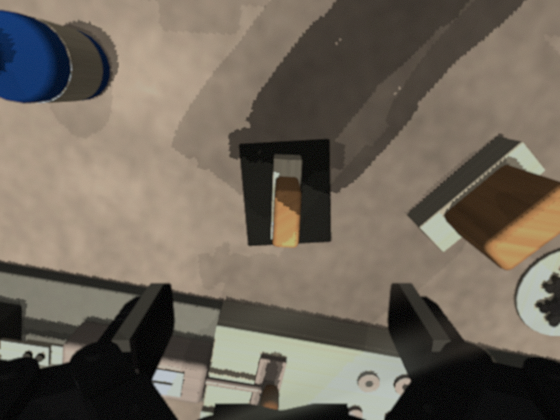

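The wrist view shows the scraper standing on its mat: block (272-301, 155-245), mat (240-331, 140-244). I'll measure the scraper's yaw from the block's visible edges.

Run:
```python
from h import *
im=cv2.imread("pics/w1.png"); m=camera_model("wrist")
c=cv2.resize(im[130:260,220:350],(780,780)[:2],interpolation=cv2.INTER_CUBIC)[:, :]
cv2.imwrite("pics/w1c.png",cv2.resize(c,(600,600)))
```

```text
(no output)
```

View pics/w1c.png

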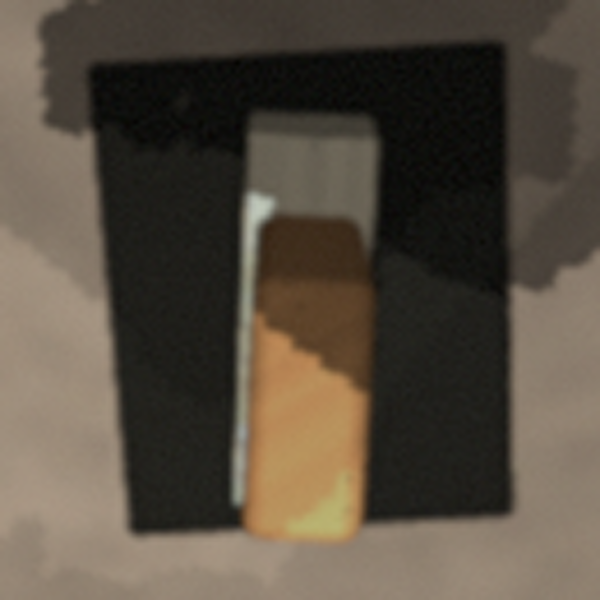

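The crop shows the block's top-left edge from (247,130) to (233,505), and the handle's top face from (257,282) to (243,540).

Run:
```python
from h import *
np.set_printoptions(precision=4,suppress=True)
m=camera_model("wrist")
f=lambda a,z:at_z("wrist",[a[0]/4.615+220,a[1]/4.615+130],z,m)[:2]
A,B,C=f((247,130),.032),f((378,136),.032),f((233,505),.032)
H=[f(a,.088) for a in((257,282),(374,285),(362,540),(243,540))]
ang=lambda v:np.degrees(np.arctan2(v[1],v[0]))
n=np.linalg.norm
print("block",A,B,C,n(B-A),n(C-A),ang(C-A),ang(B-A)-90,"centre",(B+C)/2)
print("handle",n(H[1]-H[0]),n(H[3]-H[0]),ang(H[3]-H[0]),ang(H[2]-H[1]),"centre",sum(H)/4)
a=np.radians((ang(C-A)+ang(H[3]-H[0])+ang(H[2]-H[1]))/3)
c=sum(H)/4
for h in(.20,.118): print(a,goto([*c,h],a+np.pi/2))
```

```text
block [ 0.3727 -0.1616] [ 0.3657 -0.1364] [ 0.4503 -0.1397] 0.026174095947102554 0.08065231607973505 15.728817192861191 15.556561089399864 centre [ 0.408 -0.138]
handle 0.02009475044989444 0.04809952133207216 14.955961915715521 16.558549649578715 centre [ 0.4077 -0.1378]
0.274850545477312 [-0.      0.      0.0068 -0.0817  0.0245  0.4156]
0.274850545477312 [-0.      0.      0.0068 -0.0817  0.0245  0.7436]
```

Request:
drive_tool(moves="0 0 0.0068 -0.082 0.0245 0.2 85;0 0 0.0068 -0.082 0.0245 0.4 85;0 0 0.0068 -0.082 0.0245 0.5 85;0 0 0.0068 -0.082 0.0245 0.58 85;0 0 0.0068 -0.082 0.0245 0.66 85;0 0 0.0068 -0.082 0.0245 0.72 85;0 0 0.0068 -0.082 0.0245 0.744 85;0 0 0.0068 -0.082 0.0245 0.744 85;0 0 0.0068 -0.082 0.0245 0.744 40;0 0 0.0068 -0.082 0.0245 0.744 30;0 0 0.0068 -0.082 0.0245 0.744 10;0 0 0.0068 -0.082 0.0245 0.744 10;0 0 0.0068 -0.082 0.0245 0.744 10;0 0 0.0068 -0.082 0.0245 0.744 10;0 0 0.0068 -0.082 0.0245 0.744 10", grip_force=60)

```text
clock: 5.65
tool_pos: [0.4079, -0.1379, 0.1182]
orientation: [0.0, -0.138, 0.99, -0.0]
contact_force: [-0.5, 0.2, 6.1]
grip_width: 0.249
finger_force: 61.7
```

```bash
python3 -c "
from h import *
print(goto([.53,-.02,.33],1.57+.06))"
```

```text
[-0.000e+00  1.000e-04  3.450e-02 -5.988e-01  3.201e-01 -8.470e-01]
```

Request:
drive_tool(moves="0 0 0 0 0 -0.08 10;0 0 0 0 0 -0.2 10;0 0 0 0 0 -0.4 10;0 0 0.035 -0.2 0.1 -0.6 10;0 0 0.035 -0.4 0.2 -0.75 10;0 0 0.035 -0.5 0.3 -0.84 10;0 0 0.035 -0.6 0.32 -0.84 10;0 0 0.035 -0.6 0.32 -0.84 10;0 0 0.035 -0.6 0.32 -0.84 10;0 0 0.035 -0.6 0.32 -0.84 10")

```text
clock: 6.65
tool_pos: [0.5295, -0.0204, 0.3271]
orientation: [-0.001, -0.028, 1.0, -0.0]
contact_force: [-0.7, -0.3, -2.4]
grip_width: 0.248
finger_force: 60.7
```

Run:
```python
from h import *
np.set_printoptions(precision=4,suppress=True)
s=get_state(); print(s["tool_pos"],s["grip_width"]); im,m=pic("wrist","w2"); print(m["eye"])
for q,z in [("runway_end",.04),("tray",.004),("grip",.09),("pointer",.05),("marker",.048),("nut0",.04)]:
    for d in spot_point("wrist",q):
        if d["confidence"]>.2: print(q,round(d["confidence"],2),np.round(d["at"],1),at_z("wrist",d["at"],z,m)[:2])
```

```text
[ 0.5295 -0.0204  0.3271] 0.24775030642054185
[ 0.4499 -0.0238  0.3979]
runway_end 0.59 [448.2 233.4] [0.5787 0.1548]
runway_end 0.36 [349.4 261.4] [0.6158 0.0579]
tray 0.79 [473.2 223.3] [0.5782 0.1979]
grip 0.94 [196.3 267.3] [ 0.6062 -0.0917]
grip 0.38 [474.6 219.2] [0.5464 0.1499]
pointer 0.76 [208.8 294.1] [ 0.6569 -0.0878]
marker 0.4 [498.9  68.6] [0.4218 0.1641]
nut0 0.92 [346.9 261.2] [0.6157 0.0552]
nut0 0.84 [350.8 214. ] [0.5635 0.0534]
nut0 0.74 [309.6 219.9] [0.5721 0.0125]
nut0 0.6 [395.8 236.3] [0.5849 0.1021]
nut0 0.52 [306.5 265.2] [0.6227 0.0132]
```

View pics/w2.png

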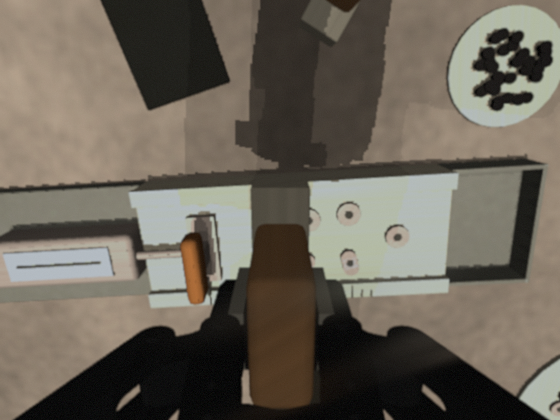

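The wrist view shows the runway between x≈133 and 457, the grip at (194,268) and five nuts around (310-396, 213-265). The scraper hides the marker. I'll fit the gauge pose from the runway corners.

Run:
```python
from h import *
from scipy.optimize import least_squares
np.set_printoptions(precision=4,suppress=True)
m=camera_model("wrist"); mt=camera_model("top")
pts=[("w",(457,174),(-64,125,48)),("w",(448,292),(64,125,48)),("w",(133,189),(-64,-190,48)),("w",(150,306),(64,-190,48)),
("w",(448.2,233.4),(0,125,40)),("w",(196.3,267.3),(0,-125,90)),("w",(208.8,294.1),(50,-125,48)),("w",(473.2,223.3),(0,169,4)),
("t",(213.6,180.1),(0,125,40)),("t",(318,172.1),(0,-125,90))]
def res(p):
    c,s=np.cos(p[2]),np.sin(p[2]); r=[]
    for k,u,g in pts:
        W=[p[0]+c*g[0]/1e3-s*g[1]/1e3,p[1]+s*g[0]/1e3+c*g[1]/1e3,g[2]/1e3]
        r+=list(proj(0,W,m if k=="w" else mt)-u)
    return r
o=least_squares(res,[.59,.03,.08],loss="soft_l1"); print(o.x); print(np.reshape(res(o.x),(-1,2)))
x,y,a=o.x; c,s=np.cos(a),np.sin(a)
T=lambda p:np.array([[c,s],[-s,c]])@(np.array(p)-[x,y])
for d in spot_point("wrist","nut0"): print("nut",T(at_z("wrist",d["at"],.04,m)[:2]))
for u in((283.9,151.1),(281.5,149)): print("marker",T(at_z("top",u,.055,mt)[:2]))
```

```text
[0.5937 0.0313 0.1055]
[[ 1.0214  0.1539]
 [-1.638   1.0858]
 [-3.7374  1.2665]
 [ 0.1624  0.0223]
 [ 0.1678  0.4254]
 [-1.2334 -0.6975]
 [ 0.5863 -2.5174]
 [ 1.4474 -3.0884]
 [-0.0931 -0.2617]
 [-1.4688 -2.99  ]]
nut [0.0258 0.0216]
nut [-0.0264  0.0253]
nut [-0.0222 -0.0164]
nut [0.0001 0.0716]
nut [ 0.0284 -0.021 ]
marker [ 0.0562 -0.0532]
marker [ 0.0619 -0.0477]
```

```bash
cat >> h.py <<'E'
G=(.5937,.0313,.1055)
def g2w(x,y,z):
    c,s=np.cos(G[2]),np.sin(G[2]); return [G[0]+(c*x-s*y)/1e3,G[1]+(s*x+c*y)/1e3,z/1e3]
E
python3 -c "
from h import *
for z in(230,156): print(goto(g2w(0,-65,z),np.pi/2+G[2]))"
```

```text
[-0.     -0.     -0.0079 -0.279  -0.068   0.3917]
[-0.     -0.     -0.0079 -0.279  -0.068   0.6877]
```

Request:
drive_tool(moves="0 0 -0.008 -0.15 -0.04 0.1 10;0 0 -0.008 -0.279 -0.068 0.2 10;0 0 -0.008 -0.279 -0.068 0.39 10;0 0 -0.008 -0.279 -0.068 0.48 10;0 0 -0.008 -0.279 -0.068 0.56 10;0 0 -0.008 -0.279 -0.068 0.62 10;0 0 -0.008 -0.279 -0.068 0.66 10;0 0 -0.008 -0.279 -0.068 0.688 10;0 0 -0.008 -0.279 -0.068 0.688 10;0 0 -0.008 -0.279 -0.068 0.688 10")

```text
clock: 8.05
tool_pos: [0.6011, -0.033, 0.1565]
orientation: [0.0, -0.053, 0.999, -0.0]
contact_force: [-0.3, -1.0, -2.1]
grip_width: 0.253
finger_force: 60.6
```

Run:
```python
from h import *
np.set_printoptions(precision=4,suppress=True)
print(goto(g2w(0,135,156),np.pi/2+G[2]),goto(g2w(0,-65,156),np.pi/2+G[2]))
pic("scene","s3"); im=cv2.imread("pics/s3.png")[180:300,140:380]; cv2.imwrite("pics/s3c.png",cv2.resize(im,(800,400),interpolation=cv2.INTER_CUBIC))
```

```text
[-0.      0.0001  0.0002  0.0014  0.7989  0.002 ] [-0.      0.0001  0.0002  0.0023 -0.0011  0.0021]
```

View pics/s3c.png

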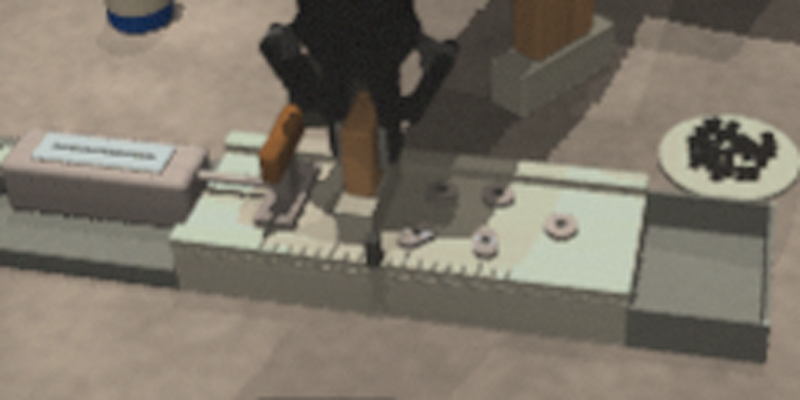

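The scraper is in the channel behind all five nuts, between the slide and nut3. Now the wipe.

Request:
drive_tool(moves="0 0 0 0.001 0.03 0.004 10;0 0 0 0.001 0.06 0.004 10;0 0 0 0.001 0.1 0.004 10;0 0 0 0.001 0.14 0.004 10;0 0 0 0.001 0.18 0.004 10;0 0 0 0.001 0.22 0.004 10;0 0 0 0.001 0.26 0.004 10;0 0 0 0.001 0.3 0.004 10;0 0 0 0.001 0.34 0.004 10;0 0 0 0.001 0.38 0.004 10;0 0 0 0.001 0.42 0.004 10;0 0 0 0.001 0.46 0.004 10;0 0 0 0.001 0.5 0.004 10;0 0 0 0.001 0.54 0.004 10;0 0 0 0.001 0.58 0.004 10;0 0 0 0.001 0.62 0.004 10;0 0 0 0.001 0.66 0.004 10;0 0 0 0.001 0.7 0.004 10;0 0 0 0.001 0.74 0.004 10;0 0 0 0.001 0.77 0.004 10")

```text
clock: 10.1
tool_pos: [0.58, 0.1594, 0.1549]
orientation: [0.0, -0.053, 0.999, 0.0]
contact_force: [-0.1, -0.7, -1.9]
grip_width: 0.251
finger_force: 60.8
```

Request:
drive_tool(moves="0 0 0 0 0.02 0 10;0 0 0 0 0.04 0 10;0 0 0 0 0.06 0 10;0 0 0 0 0.06 0 10;0 0 0 0 0.06 0 10;0 0 0 0 0.06 -0.1 10;0 0 0 0 0.06 -0.25 10;0 0 0 0 0 -0.4 10;0 0 0 0.2 -0.1 -0.4 10;0 0 0 0.4 -0.2 -0.4 10;0 0 0 0.4 -0.2 -0.4 10")

```text
clock: 11.2
tool_pos: [0.4821, 0.0958, 0.2548]
orientation: [-0.001, -0.053, 0.999, -0.0]
contact_force: [0.8, 0.7, -2.2]
grip_width: 0.253
finger_force: 60.7
```

Run:
```python
from h import *
np.set_printoptions(precision=4,suppress=True)
def T(p):
    c,s=np.cos(G[2]),np.sin(G[2]); return np.array([[c,s],[-s,c]])@(np.array(p[:2])-G[:2])
for c in("top","scene"):
    pic(c,c+"4")
    for d in spot_point(c,"nut0"): print(c,round(d["confidence"],2),np.round(d["at"]),T(at_z(c,d["at"],.006)))
a=cv2.imread("pics/scene4.png")[190:310,150:390]; b=cv2.imread("pics/top4.png")[130:220,160:340]
cv2.imwrite("pics/c4.png",np.vstack([cv2.resize(a,(600,300),interpolation=2),cv2.resize(b,(600,300),interpolation=2)]))
# scraper back above mat at mat centre, tool yaw = mat
for z in(.22,.1195): print(goto([.4085,-.1370,z],np.pi/2+.2748))
```

```text
scene 0.58 [342. 257.] [-0.0276  0.1467]
scene 0.58 [342. 271.] [0.0218 0.1528]
scene 0.55 [343. 254.] [-0.0387  0.149 ]
scene 0.4 [331. 265.] [0.0052 0.1259]
[ 0.      0.0002 -0.0269  0.4099 -0.9018  0.1405]
[ 0.      0.0002 -0.0269  0.4103 -0.9019  0.5425]
```

View pics/c4.png

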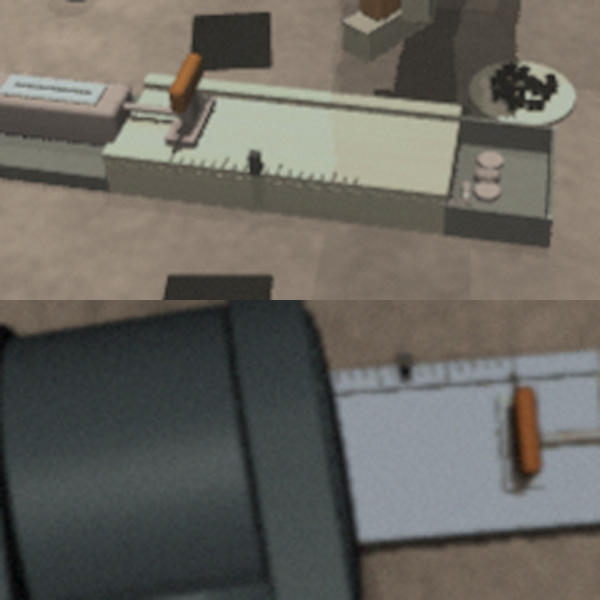

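Four nuts are visible in the tray at around (466-500, 155-195) in the crop, and the runway is clear. Next I return the scraper to its mat.

Request:
drive_tool(moves="0 0 -0.01 0 -0.18 0 10;0 0 -0.02 0 -0.36 0 10;0 0 -0.027 0.05 -0.54 0 10;0 0 -0.027 0.15 -0.7 0 10;0 0 -0.027 0.3 -0.84 0.05 10;0 0 -0.027 0.41 -0.902 0.12 10;0 0 -0.027 0.41 -0.902 0.25 10;0 0 -0.027 0.41 -0.902 0.36 10;0 0 -0.027 0.41 -0.902 0.44 10;0 0 -0.027 0.41 -0.902 0.5 10;0 0 -0.027 0.41 -0.902 0.525 10;0 0 -0.027 0.41 -0.902 0.535 10;0 0 -0.027 0.41 -0.902 0.54 10;0 0 -0.027 0.41 -0.902 0.54 10")

```text
clock: 12.8
tool_pos: [0.4086, -0.1371, 0.1204]
orientation: [0.0, -0.138, 0.99, -0.0]
contact_force: [-0.5, -0.1, -2.6]
grip_width: 0.249
finger_force: 60.8
```

Request:
drive_tool(moves="0 0 0 0 0 0.004 10;0 0 0 0 0 0.007 10;0 0 0 0 0 0.008 10;0 0 0 0 0 0.008 10")

```text
clock: 13.2
tool_pos: [0.4083, -0.1371, 0.1182]
orientation: [0.0, -0.138, 0.99, -0.0]
contact_force: [-1.1, 0.1, 4.0]
grip_width: 0.25
finger_force: 61.5
```

Request:
drive_tool(moves="0 0 0 0 0 0 30;0 0 0 0 0 0 60;0 0 0 0 0 0 85;0 0 0 0 0 0 85;0 0 0 0 0 0 85;0 0 0 0 0 -0.1 85;0 0 0 0 0 -0.25 85;0 0 0 0 0 -0.45 85;0 0 0 -0.15 0 -0.6 85;0 0 0 -0.3 0 -0.7 85;0 0 0 -0.3 0 -0.7 85;0 0 0 -0.3 0 -0.7 85")

```text
clock: 14.4
tool_pos: [0.4807, -0.1164, 0.2928]
orientation: [0.0, -0.138, 0.99, -0.0]
contact_force: [-1.4, -0.2, -0.0]
grip_width: 0.999
finger_force: 0.0
```

Run:
```python
from h import *
np.set_printoptions(precision=4,suppress=True)
def T(p):
    c,s=np.cos(G[2]),np.sin(G[2]); return np.array([[c,s],[-s,c]])@(np.array(p[:2])-G[:2])
print(get_state()["tool_pos"])
ms={}
for c in("top","scene","wrist"):
    _,m=pic(c,c+"5")
    for q,z in(("nut0",.006),("scraper",.004),("marker",.048),("pointer",.048)):
        for d in spot_point(c,q):
            if d["confidence"]>.2: p=at_z(c,d["at"],z,m); print(c,q,round(d["confidence"],2),np.round(d["at"]),p[:2],T(p))
a=cv2.imread("pics/scene5.png")[190:310,150:390]; b=cv2.imread("pics/top5.png")[130:220,160:340]
cv2.imwrite("pics/c5.png",np.hstack([np.vstack([cv2.resize(a,(400,200),interpolation=2),cv2.resize(b,(400,200),interpolation=2)]),cv2.resize(cv2.imread("pics/wrist5.png"),(400,400))]))
```

```text
[ 0.4807 -0.1164  0.2928]
top nut0 0.58 [203. 188.] [0.564  0.1851] [-0.0133  0.156 ]
top nut0 0.57 [204. 196.] [0.5439 0.182 ] [-0.0336  0.1551]
top nut0 0.55 [203. 181.] [0.5806 0.187 ] [0.0034 0.1562]
top nut0 0.55 [212. 164.] [0.6254 0.1659] [0.0457 0.1306]
top nut0 0.52 [206. 174.] [0.6012 0.1792] [0.023  0.1463]
top nut0 0.42 [317. 171.] [ 0.6171 -0.105 ] [ 0.009 -0.138]
top scraper 0.67 [262. 273.] [0.353 0.029] [-0.2396  0.0231]
top scraper 0.47 [326. 254.] [ 0.4043 -0.1319] [-0.2055 -0.1424]
top marker 0.54 [284. 153.] [ 0.6525 -0.0166] [ 0.0534 -0.0538]
top pointer 0.66 [312. 153.] [ 0.6549 -0.0856] [ 0.0486 -0.1227]
top pointer 0.62 [200. 243.] [0.4232 0.1803] [-0.1539  0.1661]
scene nut0 0.65 [344. 268.] [0.5854 0.1862] [0.0081 0.1549]
scene nut0 0.54 [342. 258.] [0.5541 0.1757] [-0.0241  0.1477]
scene nut0 0.48 [337. 267.] [0.5888 0.1713] [0.0099 0.1397]
scene nut0 0.36 [345. 255.] [0.5421 0.1807] [-0.0356  0.154 ]
scene scraper 0.88 [243. 205.] [ 0.4098 -0.1346] [-0.2003 -0.1456]
scene scraper 0.7 [303. 208.] [0.3743 0.0293] [-0.2184  0.0212]
scene scraper 0.59 [225. 170.] [ 0.2406 -0.2649] [-0.3823 -0.2574]
scene marker 0.39 [253. 256.] [ 0.6517 -0.0088] [ 0.0534 -0.0459]
scene pointer 0.72 [241. 206.] [ 0.4749 -0.1091] [-0.1329 -0.1271]
scene pointer 0.64 [222. 249.] [ 0.6491 -0.0852] [ 0.0429 -0.1217]
wrist nut0 0.74 [529. 328.] [0.5697 0.1952] [-0.0066  0.1655]
wrist nut0 0.64 [537. 304.] [0.5395 0.1893] [-0.0373  0.1628]
wrist nut0 0.52 [522. 336.] [0.5811 0.1918] [0.0043 0.161 ]
wrist scraper 0.8 [282.  96.] [ 0.4076 -0.1345] [-0.2025 -0.1452]
wrist scraper 0.76 [475.  82.] [0.3494 0.0296] [-0.2431  0.024 ]
wrist marker 0.82 [338. 374.] [ 0.6543 -0.0052] [ 0.0564 -0.0427]
wrist marker 0.66 [512. 347.] [0.5747 0.15  ] [-0.0064  0.1201]
wrist marker 0.28 [281.  97.] [ 0.4077 -0.1354] [-0.2025 -0.1462]
```

View pics/c5.png

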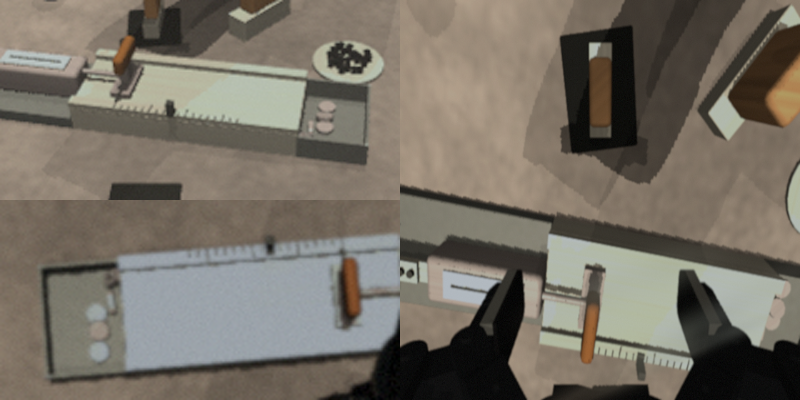

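All five nuts lie in the tray and the scraper stands on its mat. Next is the grip.

```bash
python3 -c "
from h import *
for z in(230,145): print(goto(g2w(0,-124,z),np.pi/2+G[2]))"
```

```text
[-0.      0.      0.0272 -0.5139 -0.0433  0.2516]
[-0.      0.      0.0272 -0.5139 -0.0433  0.5916]
```

Request:
drive_tool(moves="0 0 0.0272 -0.18 -0.02 0 60;0 0 0.0272 -0.36 -0.04 0.05 60;0 0 0.0272 -0.514 -0.043 0.15 60;0 0 0.0272 -0.514 -0.043 0.3 60;0 0 0.0272 -0.514 -0.043 0.42 60;0 0 0.0272 -0.514 -0.043 0.52 60;0 0 0.0272 -0.514 -0.043 0.57 60;0 0 0.0272 -0.514 -0.043 0.592 60;0 0 0.0272 -0.514 -0.043 0.592 60;0 0 0.0272 -0.514 -0.043 0.592 40;0 0 0.0272 -0.514 -0.043 0.592 25;0 0 0.0272 -0.514 -0.043 0.592 5;0 0 0.0272 -0.514 -0.043 0.592 5;0 0 0.0272 -0.514 -0.043 0.592 5;0 0 0.0272 -0.514 -0.043 0.592 5;0 0 0.0272 -0.514 -0.043 0.592 5", grip_force=60)

```text
clock: 16.75
tool_pos: [0.6072, -0.0922, 0.1459]
orientation: [0.001, -0.053, 0.999, -0.0]
contact_force: [-1.8, -1.9, 7.4]
grip_width: 0.181
finger_force: 58.5
```

Request:
drive_tool(moves="0 0 0 0 0.01 0 5;0 0 0 0 0.03 0 5;0 0 0 0 0.05 0 5;0 0 0 0 0.07 0 5;0 0 0 0 0.09 0 5;0 0 0 0 0.11 0 5;0 0 0 0 0.13 0 5;0 0 0 0 0.15 0 5;0 0 0 0 0.17 0 5;0 0 0 0 0.19 0 5;0 0 0 0 0.21 0 5;0 0 0 0 0.22 0 5;0 0 0 0 0.22 0 5;0 0 0 0 0.22 0 5")

```text
clock: 18.15
tool_pos: [0.601, -0.038, 0.146]
orientation: [0.0, -0.053, 0.999, -0.001]
contact_force: [-4.9, -8.2, 9.8]
grip_width: 0.179
finger_force: 59.1
```

Run:
```python
from h import *
np.set_printoptions(precision=4,suppress=True)
def T(p):
    c,s=np.cos(G[2]),np.sin(G[2]); return np.array([[c,s],[-s,c]])@(np.array(p[:2])-G[:2])
print(T(get_state()["tool_pos"]),get_state()["contact_force"])
for c in("top","scene","wrist"):
    _,m=pic(c,c+"6")
    for q,z in(("marker",.048),("pointer",.048)):
        for d in spot_point(c,q):
            if d["confidence"]>.2: p=at_z(c,d["at"],z,m); print(c,q,round(d["confidence"],2),np.round(d["at"]),T(p))
f=lambda n,r,k,w,h:cv2.resize(cv2.imread(f"pics/{n}.png")[r:r+h,k:k+w],(400,300),interpolation=2)
w=cv2.resize(cv2.imread("pics/wrist6.png"),(400,300))
cv2.imwrite("pics/c6.png",np.vstack([np.hstack([f("scene6",230,210,60,45),f("top6",130,260,60,45)]),np.hstack([w,w])]))
```

```text
[-0.     -0.0697] [-4.9066 -8.2427  9.7544]
top pointer 0.68 [199. 246.] [-0.1593  0.1689]
scene marker 0.58 [254. 259.] [ 0.0642 -0.0412]
scene pointer 0.6 [246. 251.] [ 0.0393 -0.0646]
scene pointer 0.48 [444. 247.] [-0.0541  0.3748]
```

View pics/c6.png

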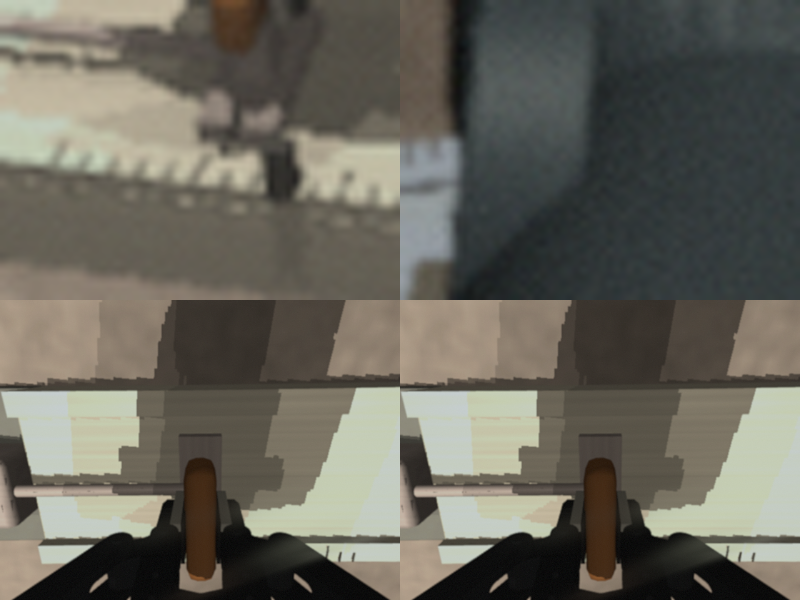

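The scene crop shows the pointer tip left of the marker, which is at about (283,198) in the crop. I'll measure the marker and pointer with intensity profiles along the lip from the earlier unobstructed pictures.

```bash
cat > prof.py <<'E'
from h import *
mt,msn=camera_model("top"),camera_model("scene")
def prof(n,m,x,z,ys):
    g=cv2.cvtColor(cv2.imread(f"pics/{n}.png"),cv2.COLOR_BGR2GRAY).astype(np.float32)
    uv=np.array([proj(0,g2w(x,y,z),m) for y in ys],np.float32)
    return cv2.remap(g,uv[None,:,0],uv[None,:,1],cv2.INTER_LINEAR)[0]
E
python3 - <<'E'
from prof import *
ys=np.arange(-140,-20,2.)
def show(t,p):
    b=np.median(p); d=np.clip(b*.75-p,0,None); i=[(int(y),int(v)) for y,v in zip(ys,p) if v<b*.7]
    print(t,round(float(b)),i)
for n,m in(("top5",mt),("top0",mt),("scene5",msn),("scene4",msn)):
    for x,z in((56,50),(56,60),(56,68),(46,48),(50,48),(42,48)): show(f"{n} {x} {z}",prof(n,m,x,z,ys))
E
```

```text
top5 56 50 149 [(-50, 79), (-48, 49), (-46, 37), (-44, 62), (-42, 102)]
top5 56 60 144 [(-50, 82), (-48, 44), (-46, 24), (-44, 43), (-42, 79)]
top5 56 68 140 [(-50, 85), (-48, 47), (-46, 30), (-44, 39), (-42, 68)]
top5 46 48 117 []
top5 50 48 147 [(-128, 98), (-126, 93)]
top5 42 48 149 [(-128, 96)]
top0 56 50 122 [(-50, 63), (-48, 40), (-46, 34), (-44, 51), (-42, 81)]
top0 56 60 119 [(-50, 67), (-48, 36), (-46, 23), (-44, 35), (-42, 63)]
top0 56 68 115 [(-50, 72), (-48, 40), (-46, 25), (-44, 32), (-42, 55)]
top0 46 48 96 [(-128, 66), (-126, 65)]
top0 50 48 120 [(-128, 82), (-126, 79)]
top0 42 48 122 [(-128, 78)]
scene5 56 50 170 [(-54, 109), (-52, 63), (-50, 48), (-48, 48), (-46, 47), (-44, 45), (-42, 51), (-40, 115)]
scene5 56 60 179 [(-124, 108), (-122, 83), (-120, 70), (-118, 76), (-116, 88), (-114, 108), (-112, 120), (-110, 124), (-52, 92), (-50, 67), (-48, 69), (-46, 68), (-44, 59), (-42, 114)]
scene5 56 68 180 [(-128, 123), (-126, 113), (-124, 111), (-122, 108), (-120, 93), (-118, 75), (-116, 76), (-114, 97), (-112, 115), (-110, 115), (-108, 115), (-106, 112), (-104, 99), (-102
[... 814 characters left out ...]
68 183 [(-128, 127), (-126, 116), (-124, 112), (-122, 107), (-120, 92), (-118, 75), (-116, 77), (-114, 96), (-112, 112), (-110, 113), (-108, 116), (-106, 117), (-104, 102), (-102, 83), (-100, 100)]
scene4 46 48 182 [(-128, 99), (-126, 81), (-124, 93), (-122, 117), (-56, 78), (-54, 48), (-52, 50), (-50, 52), (-48, 49), (-46, 87)]
scene4 50 48 181 [(-126, 96), (-124, 126), (-56, 113), (-54, 68), (-52, 48), (-50, 48), (-48, 49), (-46, 49), (-44, 69), (-42, 120)]
scene4 42 48 183 [(-134, 125), (-132, 119), (-130, 101), (-128, 80), (-126, 70), (-124, 73), (-122, 83), (-120, 101), (-118, 111), (-116, 115), (-114, 122), (-112, 127), (-58, 125), (-56, 84), (-54, 70), (-52, 69), (-50, 66), (-48, 70)]
```

Request:
drive_tool(moves="0 0 0 0 0.015 0 5;0 0 0 0 0.03 0 5;0 0 0 0 0.045 0 5;0 0 0 0 0.06 0 5;0 0 0 0 0.075 0 5;0 0 0 0 0.085 0 5;0 0 0 0 0.092 0 5;0 0 0 0 0.092 0 5;0 0 0 0 0.092 0 5")

```text
clock: 19.5
tool_pos: [0.5984, -0.0154, 0.1459]
orientation: [0.0, -0.052, 0.999, -0.001]
contact_force: [-6.8, -9.9, 10.4]
grip_width: 0.175
finger_force: 59.4
```

Run:
```python
from prof import *
p=get_state()["tool_pos"]; print(np.hypot(*(p-[.6072,-.0922,.1459])[:2])*1000, get_state()["grip_width"])
pic("scene","scene7")
ys=np.arange(-75,-30,2.)
for x,z in((40,48),(44,48),(48,48),(50,48),(56,50),(56,60)):
    q=prof("scene7",msn,x,z,ys); print(x,z,[(int(y),int(v)) for y,v in zip(ys,q)])
I=cv2.imread("pics/scene7.png"); J=cv2.imread("pics/scene5.png")
f=lambda A,r,k:cv2.resize(A[r:r+40,k:k+50],(400,320),interpolation=2)
A=f(I,230,225); B=f(J,230,200)
def dot(A,r,k,P,c):
    u=(proj(0,g2w(*P),msn)-[k,r]+.5)*8; cv2.circle(A,tuple(int(v) for v in u),3,c,-1)
dot(A,230,225,(56,-46.5,48),(0,0,255)); dot(A,230,225,(50,-49,50),(0,255,0)); dot(B,230,200,(50,-125,50),(0,255,0))
cv2.imwrite("pics/c7.png",np.hstack([A,B]))
```

```text
77.25699123828132 0.1751996273420049
40 48 [(-75, 163), (-73, 164), (-71, 163), (-69, 164), (-67, 165), (-65, 161), (-63, 162), (-61, 146), (-59, 113), (-57, 86), (-55, 73), (-53, 73), (-51, 71), (-49, 62), (-47, 58), (-45, 67), (-43, 78), (-41, 86), (-39, 89), (-37, 92), (-35, 97), (-33, 100), (-31, 118)]
44 48 [(-75, 163), (-73, 167), (-71, 165), (-69, 165), (-67, 165), (-65, 165), (-63, 164), (-61, 157), (-59, 133), (-57, 88), (-55, 62), (-53, 60), (-51, 60), (-49, 54), (-47, 54), (-45, 76), (-43, 110), (-41, 132), (-39, 137), (-37, 142), (-35, 148), (-33, 151), (-31, 157)]
48 48 [(-75, 153), (-73, 171), (-71, 177), (-69, 176), (-67, 177), (-65, 176), (-63, 176), (-61, 176), (-59, 160), (-57, 119), (-55, 75), (-53, 49), (-51, 50), (-49, 51), (-47, 45), (-45, 68), (-43, 112), (-41, 154), (-39, 175), (-37, 177), (-35, 178), (-33, 179), (-31, 179)]
50 48 [(-75, 150), (-73, 167), (-71, 181), (-69, 180), (-67, 182), (-65, 181), (-63, 181), (-61, 183), (-59, 174), (-57, 140), (-55, 92), (-53, 48), (-51, 48), (-49, 50), (-47, 45), (-45, 54), (-43, 90), (-41, 142), (-39, 178), (-37, 181), (-35, 183), (-33, 183), (-31, 183)]
56 50 [(-75, 144), (-73, 159), (-71, 179), (-69, 183), (-67, 176), (-65, 174), (-63, 185), (-61, 185), (-59, 181), (-57, 166), (-55, 135), (-53, 91), (-51, 48), (-49, 48), (-47, 49), (-45, 46), (-43, 48), (-41, 85), (-39, 139), (-37, 171), (-35, 176), (-33, 185), (-31, 186)]
56 60 [(-75, 164), (-73, 163), (-71, 162), (-69, 164), (-67, 164), (-65, 164), (-63, 165), (-61, 164), (-59, 163), (-57, 157), (-55, 135), (-53, 93), (-51, 70), (-49, 67), (-47, 66), (-45, 60), (-43, 56), (-41, 69), (-39, 95), (-37, 111), (-35, 114), (-33, 118), (-31, 125)]
```

View pics/c7.png

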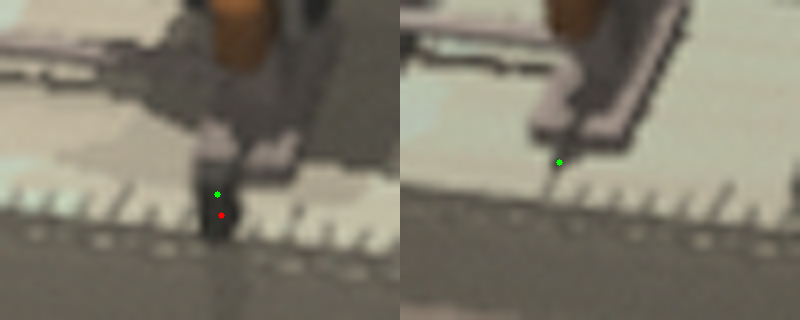

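The pointer sits behind the marker clip. I'll nudge it 1.5 mm and hold.

Request:
drive_tool(moves="0 0 0 0 0.003 0 5;0 0 0 0 0.006 0 5;0 0 0 0 0.006 0 5;0 0 0 0 0.006 0 5;0 0 0 0 0.006 0 5;0 0 0 0 0.006 0 5;0 0 0 0 0.006 0 5;0 0 0 0 0.006 0 5;0 0 0 0 0.006 0 5;0 0 0 0 0.006 0 5;0 0 0 0 0.006 0 5;0 0 0 0 0.006 0 5;0 0 0 0 0.006 0 5;0 0 0 0 0.006 0 5;0 0 0 0 0.006 0 5;0 0 0 0 0.006 0 5")

```text
clock: 21.15
tool_pos: [0.5983, -0.014, 0.1459]
orientation: [0.0, -0.052, 0.999, -0.001]
contact_force: [-6.6, -10.3, 10.8]
grip_width: 0.178
finger_force: 59.4
```

Request:
drive_tool(moves="0 0 0 0 -0.01 0 5;0 0 0 0 -0.03 0 5;0 0 0 0 -0.05 0 5;0 0 0 0 -0.07 0 5;0 0 0 0 -0.09 0 5;0 0 0 0 -0.11 0 5;0 0 0 0 -0.13 0 5;0 0 0 0 -0.15 0 5;0 0 0 0 -0.17 0 5;0 0 0 0 -0.19 0 5;0 0 0 0 -0.21 0 5;0 0 0 0 -0.23 0 5;0 0 0 0 -0.25 0 5;0 0 0 0 -0.265 0 5;0 0 0 0 -0.28 0 5;0 0 0 0 -0.29 0 5;0 0 0 0 -0.3 0 5;0 0 0 0 -0.31 0 5;0 0 0 0 -0.316 0 5;0 0 0 0 -0.316 0 5")

```text
clock: 23.15
tool_pos: [0.6072, -0.092, 0.146]
orientation: [0.001, -0.053, 0.999, -0.001]
contact_force: [-0.7, -2.7, 7.1]
grip_width: 0.179
finger_force: 58.7
```

Request:
drive_tool(moves="0 0 0 0 -0.004 0 5;0 0 0 0 -0.006 0 5;0 0 0 0 -0.008 0 5;0 0 0 0 -0.008 0 5")

```text
clock: 23.55
tool_pos: [0.6074, -0.0938, 0.146]
orientation: [0.001, -0.053, 0.999, -0.0]
contact_force: [-1.3, -2.1, 7.7]
grip_width: 0.174
finger_force: 58.7
```

Request:
drive_tool(moves="0 0 0 0 -0.003 0 5;0 0 0 0 -0.006 0 5;0 0 0 0 -0.008 0 5;0 0 0 0 -0.008 0 5")

```text
clock: 23.95
tool_pos: [0.6075, -0.0944, 0.1459]
orientation: [0.001, -0.053, 0.999, 0.001]
contact_force: [-2.7, 8.7, 9.2]
grip_width: 0.18
finger_force: 59.2
```

The slide is home against its stop. Time to release and retreat.

Request:
drive_tool(moves="0 0 0 0 0.003 0 5;0 0 0 0 0.003 0 20;0 0 0 0 0.003 0 40;0 0 0 0 0.003 0 60;0 0 0 0 0.003 0 60;0 0 0 0 0.003 0 60;0 0 0 0 0.003 -0.1 60;0 0 0 0 0.003 -0.25 60;0 0 0 0 0.003 -0.45 60;0 0 0 0.3 0.003 -0.6 60;0 0 0 0.5 0.003 -0.7 60;0 0 0 0.5 0.003 -0.7 60;0 0 0 0.5 0.003 -0.7 60;0 0 0 0.5 0.003 -0.7 60")

```text
clock: 25.35
tool_pos: [0.4827, -0.108, 0.3206]
orientation: [0.001, -0.052, 0.999, -0.0]
contact_force: [0.2, 0.3, -0.3]
grip_width: 0.702
finger_force: 0.0
```

Run:
```python
from prof import *
np.set_printoptions(precision=4,suppress=True)
print(get_state()["contact_force"],get_state()["tool_pos"])
a,_=pic("scene","scene8"); pic("top","top8")
b=cv2.cvtColor(cv2.imread("pics/scene5.png"),4)
for n,(r,k,h,w) in dict(grip=(205,190,60,60),tray=(230,325,55,55),mat=(170,220,50,50)).items():
    print(n,np.abs(a[r:r+h,k:k+w].astype(int)-b[r:r+h,k:k+w]).mean())
for c in("top","scene"):
  for q,z in(("scraper",.004),("nut0",.006),("pointer",.048)):
    for d in spot_point(c,q):
        if d["confidence"]>.3: print(c,q,np.round(d["at"]),at_z(c,d["at"],z)[:2])
ys=np.arange(-140,-100,2.)
for n in("scene5","scene8"): print(n,np.round(prof(n,msn,46,48,ys)))
for n in("top5","top8"): print(n,np.round(prof(n,mt,50,48,ys)))
```

```text
[ 0.1773  0.3116 -0.2926] [ 0.4827 -0.108   0.3206]
grip 2.1412962962962965
tray 1.3136088154269971
mat 3.4513333333333334
top scraper [264. 271.] [0.3574 0.0244]
top nut0 [204. 185.] [0.5723 0.1836]
top nut0 [205. 200.] [0.5341 0.1783]
top nut0 [212. 165.] [0.6236 0.1641]
top nut0 [207. 171.] [0.6072 0.1774]
top pointer [312. 152.] [ 0.6562 -0.0863]
scene scraper [224. 170.] [ 0.236  -0.2726]
scene scraper [305. 205.] [0.3592 0.0315]
scene scraper [242. 207.] [ 0.4191 -0.1324]
scene nut0 [345. 258.] [0.5518 0.1823]
scene nut0 [331. 267.] [0.5911 0.1576]
scene nut0 [342. 268.] [0.5885 0.1831]
scene nut0 [344. 254.] [0.5392 0.1777]
scene pointer [220. 249.] [ 0.6499 -0.0891]
scene5 [181. 180. 178. 179. 177. 155. 101.  82.  92. 116. 141. 169. 174. 178.
 180. 180. 180. 181. 180. 180.]
scene8 [180. 180. 178. 179. 177. 155.  99.  81.  92. 116. 141. 168. 174. 180.
 180. 179. 179. 179. 179. 179.]
top5 [147. 147. 148. 144. 134. 118.  99.  93. 113. 134. 145. 150. 151. 150.
 149. 148. 148. 146. 144. 145.]
top8 [148. 148. 149. 147. 138. 122.  99.  96. 114. 132. 145. 154. 154. 151.
 150. 149. 147. 146. 148. 148.]
```

The profiles match the earlier home position, so the slide is home, and the nuts and scraper are unchanged. Handing in.

```bash
python3 -c "
from station import *
print(finish_job())"
```

```text
the job is handed in; nothing more can be done
None
```

The job is handed in, but `finish_job()` gave no verdict: all five nuts are in the tray, the scraper stands on its mat, the pointer was held within about 2 mm of the marker (by estimate) for at least 1.3 s, and the slide is home and let go.

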